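# Try the lids of three paint cases and snap the loose catch home

### The job

Before these paint cases are carried off, work along the row from the robot's left to its right and tug each lid up by its handle to find any whose catch is not home: a held lid gives a couple of millimetres and stops (do not force it), a loose one simply comes up. Once tugged, let a loose lid right down again and push the lower end of its catch in until it snaps home, either straight away or after trying the others. Do not push catches that already hold, leave the things around the cases where they stand, and finish with every lid down and every catch home.

Things in the scene. Friction and masses are not known exactly. Their poses are not given: they have to be found in the camera images.
- case_a: One of three identical beech cases in a row, 160 (x) x 150 (y) x 78 mm high with lid; heavy, fixed. Origin: centre of underside; x from its front (catch, towards robot) to its back, z up. Lid hinge line: along y at x +80, z 64 mm. A steel keeper, a ledge 30 mm wide, sticks 8 mm out of the front's middle at z 45 to 50 mm.
- lid_a (a joint): Lid angle of case_a (rad): 0 shut, positive as the front rises; it moves freely and falls shut when let go. Under 2 N at the handle lifts it. With the catch home it gives about 0.02 rad (2 mm at the handle), then holds; with the catch not home it just comes up.
- handle_a (a point): Centre of the wooden grip on the lid of case_a: a round bar 16 mm thick, 86 mm long along the case's y, between two posts. Lid shut: at x -45, y 0, z 104.5 mm of the case, bar centre 26 mm above the lid's top. It is 125 mm in front of the hinge line and 40 mm above it, so it rises on an arc, slightly towards the back.
- catch_a: Steel catch of case_a: plate 36 x 46 x 3 mm hanging from the lid's front over the keeper; its lip hooks under it. Origin: on its pivot, at x -82, z 70.5 mm of the case (lid shut); z up the plate. Home: z parallel to the case's. Not home: lower end 15 mm out (0.34 rad). Over-centre spring: about 3 N at the lower end as far as half-way, then it snaps home by itself; needs the lid fully down.
- tab_a (a point): Push point on the catch plate of case_a, middle of its outer face near its lower end; when home at x -94, y 0, z 32 mm of the case. The plate's lower edge is at z 27 mm when home, 33 mm when it stands out.
- case_b: One of three identical beech cases in a row, 160 (x) x 150 (y) x 78 mm high with lid; heavy, fixed. Origin: centre of underside; x from its front (catch, towards robot) to its back, z up. Lid hinge line: along y at x +80, z 64 mm. A steel keeper, a ledge 30 mm wide, sticks 8 mm out of the front's middle at z 45 to 50 mm.
- lid_b (a joint): Lid angle of case_b (rad): 0 shut, positive as the front rises; it moves freely and falls shut when let go. Under 2 N at the handle lifts it. With the catch home it gives about 0.02 rad (2 mm at the handle), then holds; with the catch not home it just comes up.
- handle_b (a point): Centre of the wooden grip on the lid of case_b: a round bar 16 mm thick, 86 mm long along the case's y, between two posts. Lid shut: at x -45, y 0, z 104.5 mm of the case, bar centre 26 mm above the lid's top. It is 125 mm in front of the hinge line and 40 mm above it, so it rises on an arc, slightly towards the back.
- catch_b: Steel catch of case_b: plate 36 x 46 x 3 mm hanging from the lid's front over the keeper; its lip hooks under it. Origin: on its pivot, at x -82, z 70.5 mm of the case (lid shut); z up the plate. Home: z parallel to the case's. Not home: lower end 15 mm out (0.34 rad). Over-centre spring: about 3 N at the lower end as far as half-way, then it snaps home by itself; needs the lid fully down.
- tab_b (a point): Push point on the catch plate of case_b, middle of its outer face near its lower end; when home at x -94, y 0, z 32 mm of the case. The plate's lower edge is at z 27 mm when home, 33 mm when it stands out.
- case_c: One of three identical beech cases in a row, 160 (x) x 150 (y) x 78 mm high with lid; heavy, fixed. Origin: centre of underside; x from its front (catch, towards robot) to its back, z up. Lid hinge line: along y at x +80, z 64 mm. A steel keeper, a ledge 30 mm wide, sticks 8 mm out of the front's middle at z 45 to 50 mm.
- lid_c (a joint): Lid angle of case_c (rad): 0 shut, positive as the front rises; it moves freely and falls shut when let go. Under 2 N at the handle lifts it. With the catch home it gives about 0.02 rad (2 mm at the handle), then holds; with the catch not home it just comes up.
- handle_c (a point): Centre of the wooden grip on the lid of case_c: a round bar 16 mm thick, 86 mm long along the case's y, between two posts. Lid shut: at x -45, y 0, z 104.5 mm of the case, bar centre 26 mm above the lid's top. It is 125 mm in front of the hinge line and 40 mm above it, so it rises on an arc, slightly towards the back.
- catch_c: Steel catch of case_c: plate 36 x 46 x 3 mm hanging from the lid's front over the keeper; its lip hooks under it. Origin: on its pivot, at x -82, z 70.5 mm of the case (lid shut); z up the plate. Home: z parallel to the case's. Not home: lower end 15 mm out (0.34 rad). Over-centre spring: about 3 N at the lower end as far as half-way, then it snaps home by itself; needs the lid fully down.
- tab_c (a point): Push point on the catch plate of case_c, middle of its outer face near its lower end; when home at x -94, y 0, z 32 mm of the case. The plate's lower edge is at z 27 mm when home, 33 mm when it stands out.
- ink_jar: Bystander: squat glass jar with black cap, 46 mm across, 62 mm high, standing upright in front of a gap between cases. Origin: centre of its underside.
- ink_bottle: Bystander: small green glass bottle, 40 mm across, 75 mm high, standing upright in front of the other gap. Origin: centre of its underside.
- pebble: Bystander: grey stone, 86 mm across, 34 mm high, behind the cases. Origin: centre of its underside.
- tin: Bystander: round flat tin, 84 mm across, 40 mm high, behind the cases. Origin: centre of its underside.
- paint_tube_1: Bystander: lying paint tube, 120 mm long, 25 mm thick, left of the robot's front. Origin: centre of its underside.
- paint_tube_2: Bystander: lying paint tube, 120 mm long, 25 mm thick, right of the robot's front. Origin: centre of its underside.
Not all that is in view belongs to the job. Leave any blue look-alike of the case_a alone.

How it is judged (in metres and radians):
On the way, in this order (a step that is already met when the one before it is completed fails the run):
1. the lid of the leftmost case is tugged up (0.009 rad or more) before its catch has been worked, or comes up clear of its play (0.035 rad) (((y of case_a in the frame of case_b above 0 m and y of case_a in the frame of case_c above 0 m and (value of joint lid_a above 0.009 rad and (distance of tab_a from where it was at the start of the episode below 0.009 m or value of joint lid_a above 0.035 rad))) or (y of case_b in the frame of case_a above 0 m and y of case_b in the frame of case_c above 0 m and (value of joint lid_b above 0.009 rad and (distance of tab_b from where it was at the start of the episode below 0.009 m or value of joint lid_b above 0.035 rad))) or (y of case_c in the frame of case_a above 0 m and y of case_c in the frame of case_b above 0 m and (value of joint lid_c above 0.009 rad and (distance of tab_c from where it was at the start of the episode below 0.009 m or value of joint lid_c above 0.035 rad))))), for 0.1 s.
2. the lid of the middle case is tugged up (0.009 rad or more) before its catch has been worked, or comes up clear of its play (0.035 rad) (((y of case_a in the frame of case_b above 0 m and y of case_a in the frame of case_c below 0 m and (value of joint lid_a above 0.009 rad and (distance of tab_a from where it was at the start of the episode below 0.009 m or value of joint lid_a above 0.035 rad))) or (y of case_a in the frame of case_b below 0 m and y of case_a in the frame of case_c above 0 m and (value of joint lid_a above 0.009 rad and (distance of tab_a from where it was at the start of the episode below 0.009 m or value of joint lid_a above 0.035 rad))) or (y of case_b in the frame of case_a above 0 m and y of case_b in the frame of case_c below 0 m and (value of joint lid_b above 0.009 rad and (distance of tab_b from where it was at the start of the episode below 0.009 m or value of joint lid_b above 0.035 rad))) or (y of case_b in the frame of case_a below 0 m and y of case_b in the frame of case_c above 0 m and (value of joint lid_b above 0.009 rad and (distance of tab_b from where it was at the start of the episode below 0.009 m or value of joint lid_b above 0.035 rad))) or (y of case_c in the frame of case_a above 0 m and y of case_c in the frame of case_b below 0 m and (value of joint lid_c above 0.009 rad and (distance of tab_c from where it was at the start of the episode below 0.009 m or value of joint lid_c above 0.035 rad))) or (y of case_c in the frame of case_a below 0 m and y of case_c in the frame of case_b above 0 m and (value of joint lid_c above 0.009 rad and (distance of tab_c from where it was at the start of the episode below 0.009 m or value of joint lid_c above 0.035 rad))))), for 0.1 s.
3. the lid of the rightmost case is tugged up (0.009 rad or more) before its catch has been worked, or comes up clear of its play (0.035 rad) (((y of case_a in the frame of case_b below 0 m and y of case_a in the frame of case_c below 0 m and (value of joint lid_a above 0.009 rad and (distance of tab_a from where it was at the start of the episode below 0.009 m or value of joint lid_a above 0.035 rad))) or (y of case_b in the frame of case_a below 0 m and y of case_b in the frame of case_c below 0 m and (value of joint lid_b above 0.009 rad and (distance of tab_b from where it was at the start of the episode below 0.009 m or value of joint lid_b above 0.035 rad))) or (y of case_c in the frame of case_a below 0 m and y of case_c in the frame of case_b below 0 m and (value of joint lid_c above 0.009 rad and (distance of tab_c from where it was at the start of the episode below 0.009 m or value of joint lid_c above 0.035 rad))))), for 0.1 s.
At the end, for the whole second after the job is handed in: All three lids are down (within 0.012 rad) and at rest, and all three catches are home (within 0.07 rad of the case's upright) (angle between the z axis of catch_a and the z axis of case_a, either way round below 0.07 rad and angle between the z axis of catch_b and the z axis of case_b, either way round below 0.07 rad and angle between the z axis of catch_c and the z axis of case_c, either way round below 0.07 rad and value of joint each of lid_a, lid_b, lid_c below 0.012 rad and velocity of joint each of lid_a, lid_b, lid_c below 0.05 rad/s); the robot touches nothing.
It fails at once if a catch that was home from the start is pushed with more than 2 N ((contact force between any of the fingers, the arm and catch_a above 2 N and angle between the z axis of catch_a and the z axis of case_a, either way round below 0.07 rad and distance of tab_a from where it was at the start of the episode below 0.0065 m) or (contact force between any of the fingers, the arm and catch_b above 2 N and angle between the z axis of catch_b and the z axis of case_b, either way round below 0.07 rad and distance of tab_b from where it was at the start of the episode below 0.0065 m) or (contact force between any of the fingers, the arm and catch_c above 2 N and angle between the z axis of catch_c and the z axis of case_c, either way round below 0.07 rad and distance of tab_c from where it was at the start of the episode below 0.0065 m)).
It fails at once if a lid is forced past 0.06 rad while its catch is hooked ((value of joint lid_a above 0.06 rad and angle between the z axis of catch_a and the z axis of case_a, either way round below 0.25 rad) or (value of joint lid_b above 0.06 rad and angle between the z axis of catch_b and the z axis of case_b, either way round below 0.25 rad) or (value of joint lid_c above 0.06 rad and angle between the z axis of catch_c and the z axis of case_c, either way round below 0.25 rad)).
It fails at once if a bystander is knocked more than 25 mm away (distance of any of ink_jar, ink_bottle, pebble, tin, paint_tube_1, paint_tube_2 from where it was at the start of the episode above 0.025 m).
It also fails if it takes over 70 s, if anything falls off the work surface, if the arm or the gripper's body presses on something with over 40 N, if the wrist force passes 120 N, or if a joint passes its speed limit or range.

### The arm

A 6-joint arm with a two-finger parallel gripper is mounted at the origin on the work surface. World frame = base frame: x ahead of the robot, y to its left, z up, the work surface at z = 0. Lengths are in mm, angles in rad, forces in N, time in s.
With the tool pointing down it reaches from about 275 to 975 mm from the base axis. Payload 8.4 kg.
Tool frame: the origin (TCP) lies midway between the tips of the shut fingers; the grasp point (between the pads) lies 19 mm behind it (tcp_to_grasp is the z of the grasp point in the tool frame, in mm); z points along the fingers, y is the direction in which the jaws open and shut (so a half turn about z gives the same grasp; the last joint's range is limited). The gripper opens to 92 mm and grips with 3 to 60 N. Pads are 20 mm wide; open, the fingers measure 128 mm over their backs; the gripper's body (75 mm by 189 mm) begins 69 mm behind the grasp point.
Start: joints at [-1.156, 0.353, 1.633, -0, 1.155, -0.002], TCP at [253.022, -571.496, 214.583] pointing down, gripper open.
Joint ranges: [-2.63, 2.63], [-0.92, 2.1], [0.06, 2.66], [-1.3, 4.44], [0, 2.69], [-3.02, 3.02]. Speed limits (rad/s): [2.22, 2.22, 2.79, 3.14, 3.14, 3.14].

### API

Orientations are given as a unit quaternion [x, y, z, w].
In Python, from plant import read_state, capture, camera_params, hand_in, tcp_to_grasp gives the robot as it stands.
- The arm moves only by the tool play_rows, never from a script. Its argument "plan" is a list of rows, each a list of 4 numbers: the shift along the tool's x, y, z in m, then the turn about the tool's z in degrees. In form: [[tx, ty, tz, roll], ...]. A call has 1 to 10 rows; each row shifts and turns the commanded pose from where the row before left it, along the tool's axes as they then stand; what a row does not reach is not made up. A row lasts 1/10 s, in which the tool goes at most 50 mm and 8.59 degrees, less where a joint would pass 70% of its speed; a pose out of reach is approached as far as the arm can. A call with a gripper value outside its range is refused whole. "gripper" is the finger opening in m, from 0 to 0.0919, set as the call begins (left out, the last holds). The fingers move at their own pace and stop on an object; "newtons" is the grip in N (left out, the last holds). Time passes only in rows, so rows that do not move let the fingers close. It gives the time, the measured TCP pose, the force and the opening at its end, in the units of the state.
- read_state(): the state, without advancing time (a new reading comes with each control period).
- capture(name): name is "scene" or "top"; returns the picture (480x640x3 uint8, red, green, blue); there is no depth.
- camera_params(name): a dict with "fov_y" (degrees; the focal length in pixels is half the picture's height over the tangent of half this angle, whatever the lens; pixels are square), "cx", "cy" (the principal point, pixels), "view" (4x4, takes a point from world to camera coordinates). Camera axes: x right, y down, z forward; pixel columns grow to the right and rows downward; lengths in mm; the calibration is good to about 2 mm. A picture is of the moment at which its call begins. camera_params takes no time and is no camera call.
- hand_in(): hands the job in, once; it reports no verdict.
The state is a dict: "t": time; "joint_positions": joint angles; "qd": joint speeds; "joint_efforts": joint torques, N m; "ee_pos": TCP position; "tool_rot": TCP orientation; "ft_force": force on the tool from outside, world axes, zero at the start; "ft_torque": the same for the moment, N m; "grip_width": finger opening in mm.
Only numpy, scipy, OpenCV 4.12 (cv2) and the standard library are available. Lean on these libraries where they do the work, as an engineer would, in place of code of your own. Each camera call takes 0.05 s, during which the arm holds its last target.

## Working session

There is one attempt and no reset: what is moved stays moved. The work goes in short steps, Python scripts to look and compute and a tool call to move; the robot and the scene stay as the last step left them, time stands still between calls to the robot, and variables do not carry over. Pictures are saved under pics/ and viewed, and the job is handed in when it is done.

Besides the shell and the picture viewer there is one more tool, called after ">>>" as name([rows], argument=value, ...), one row to a line, values as JSON. play_rows: Moves the arm, as the interface text tells. Its arguments: {"type":"object","properties":{"plan":{"type":"array"},"gripper":{"type":"number"},"newtons":{"type":"number"}},"required":["plan"]}

```bash
ls; mkdir -p pics; python3 - <<'E'
from plant import *
import cv2
print(read_state(), tcp_to_grasp)
for n in("scene","top"):
    p=camera_params(n);print(n,p)
    cv2.imwrite(f"pics/{n}0.png",capture(n)[:,:,::-1])
E
```

```text
pics
{'t': 0.0, 'joint_positions': array([-1.15639766e+00,  3.53638762e-01,  1.63414338e+00, -8.19056059e-06,
        1.15520424e+00, -2.43239120e-03]), 'qd': array([-0.00083536,  0.00081898, -0.0005158 ,  0.00044654, -0.00039373,
        0.00016982]), 'joint_efforts': array([ 9.73899878e-04, -5.93832958e+01, -3.34217405e+01,  6.98843831e-02,
        2.35069025e-02, -1.76582785e-04]), 'ee_pos': array([ 252.81590864, -571.03158796,  213.86560658]), 'tool_rot': array([ 9.78359405e-01,  2.06911547e-01, -1.46195454e-04, -6.81365447e-04]), 'ft_force': array([-0.48573674, -0.92872301,  0.3763581 ]), 'ft_torque': array([ 0.03669232, -0.00291754, -0.00938703]), 'grip_width': 91.83864288615649} -18.700000000000003
scene {'fov_y': 45.191011273080434, 'cx': 322.86091460697224, 'cy': 233.67493533059312, 'view': array([[-7.04887595e-01,  7.09090828e-01,  1.79910249e-02,
         2.98689378e+02],
       [ 4.79492186e-01,  4.95034160e-01, -7.24588451e-01,
        -2.11670365e+02],
       [-5.22705197e-01, -5.02126855e-01, -6.88946949e-01,
         1.62046828e+03],
       [ 0.00000000e+00,  0.00000000e+00,  0.00000000e+00,
         1.00000000e+00]])}
top {'fov_y': 53.63549371627723, 'cx': 320.2940762703807, 'cy': 241.92553000191373, 'view': array([[ 1.26146359e-02, -9.99510161e-01,  2.86410430e-02,
         5.90586635e+01],
       [-9.85504118e-01, -1.72739800e-02, -1.68769792e-01,
         5.26584564e+02],
       [ 1.69181867e-01, -2.60968963e-02, -9.85239285e-01,
         1.06447351e+03],
       [ 0.00000000e+00,  0.00000000e+00,  0.00000000e+00,
         1.00000000e+00]])}
```

View pics/scene0.png

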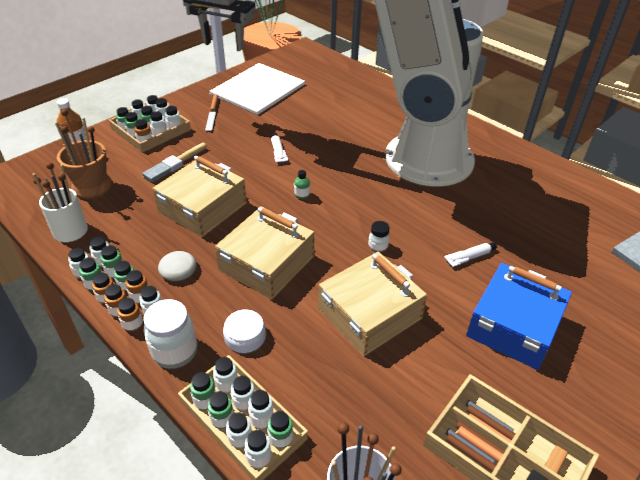

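View pics/top0.png

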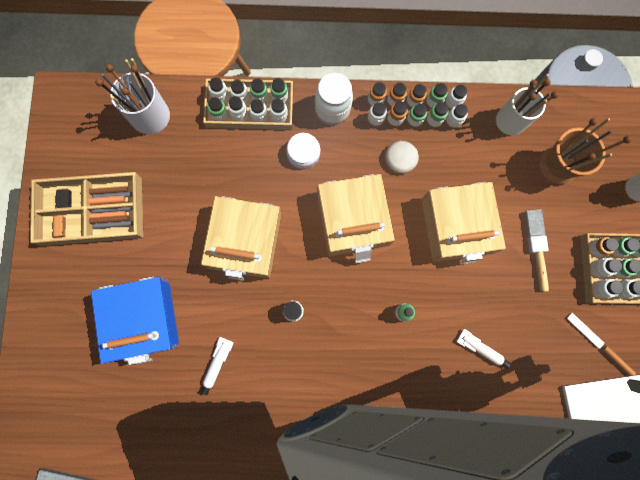

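```bash
python3 - <<'E'
import cv2
a=cv2.imread("pics/top0.png");cv2.imwrite("pics/top0z.png",cv2.resize(a[150:400,120:460],(800,588),interpolation=cv2.INTER_CUBIC))
E
```

```text
(no output)
```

View pics/top0z.png

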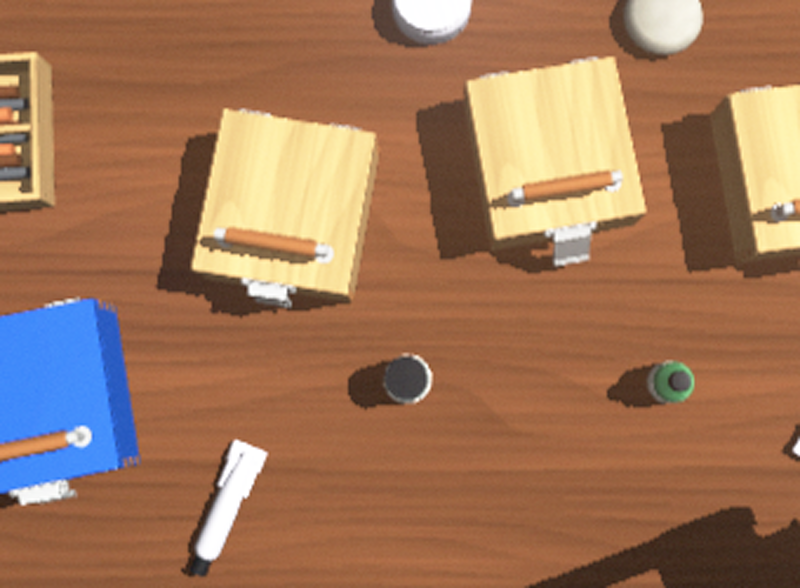

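```bash
python3 - <<'E'
import cv2,numpy as np
a=cv2.imread("pics/top0.png");s=cv2.imread("pics/scene0.png")
def crop(im,x,y,w,h,k): return cv2.resize(im[y:y+h,x:x+w],None,fx=k,fy=k,interpolation=cv2.INTER_CUBIC)
cv2.imwrite("pics/c1.png",np.hstack([crop(a,195,188,100,100,4),crop(a,310,168,100,100,4)]))
cv2.imwrite("pics/c2.png",np.hstack([crop(a,415,175,100,100,4),crop(a,80,270,100,100,4)]))
E
```

```text
(no output)
```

View pics/c1.png

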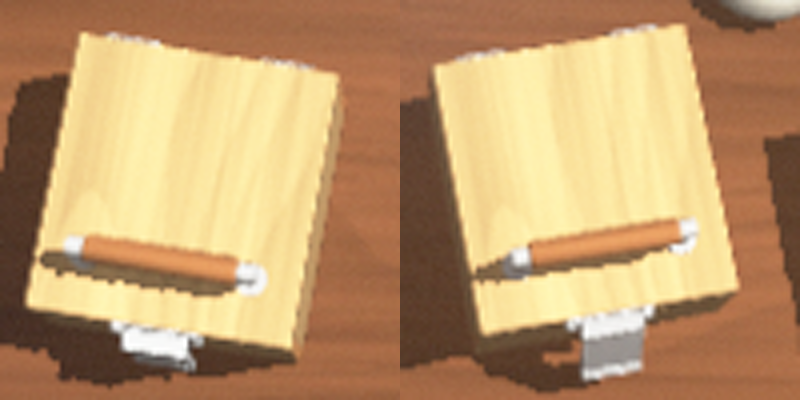

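View pics/c2.png

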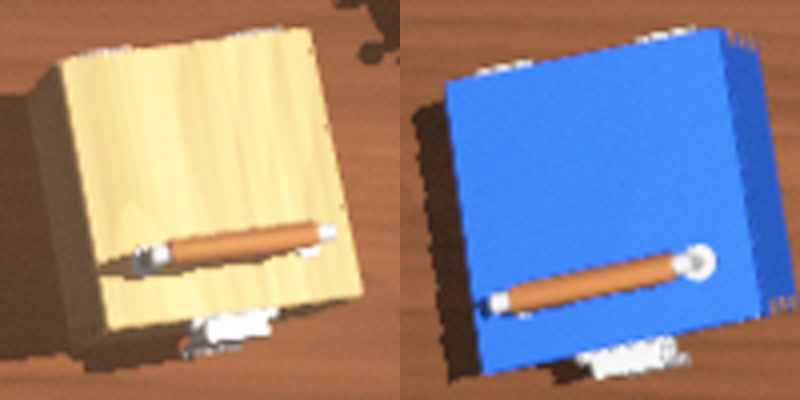

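```bash
cat > h.py <<'E'
import numpy as np,cv2
from scipy.optimize import least_squares
from plant import *
def proj(P,n):
    p=camera_params(n);f=240/np.tan(np.radians(p["fov_y"]/2))
    P=np.atleast_2d(P);c=P@p["view"][:3,:3].T+p["view"][:3,3]
    return np.c_[p["cx"]+f*c[:,0]/c[:,2],p["cy"]+f*c[:,1]/c[:,2]]
def w(pose,L):
    x,y,a=pose;L=np.atleast_2d(L);c,s=np.cos(a),np.sin(a)
    return np.c_[x+c*L[:,0]-s*L[:,1],y+s*L[:,0]+c*L[:,1],L[:,2]]
def onplane(px,n,z):
    return least_squares(lambda q:proj([[q[0],q[1],z]],n)[0]-px,[500,0]).x
POSE={}
E
cat > fit.py <<'E'
from h import *
C=[[80,75,78],[80,-75,78],[-80,-75,78],[-80,75,78]]
obs={'L':[(215,196.2),(279.5,206.7),(269.3,274.7),(201.8,263.7)],
'M':[(318.5,184.7),(381.2,174.2),(394.2,239.7),(330,251.2)],
'R':[(430,190.7),(492.5,182),(505.2,248.7),(441.7,257.5)]}
hd={'L':(235,253),'M':(360.5,229.6),'R':(475.3,236)}
for k,o in obs.items():
    o=np.array(o);x0=np.r_[onplane(o.mean(0),'top',78),0]
    r=least_squares(lambda p:(proj(w(p,C),'top')-o).ravel(),x0)
    print(k,r.x.round(3),'res',r.fun.round(1),'handle',w(r.x,[-45,0,104.5])[0].round(1),'hpix',proj(w(r.x,[-45,0,104.5]),'top')[0].round(1),hd[k],'hw',onplane(hd[k],'top',104.5).round(1))
    cc=proj(w(r.x,np.r_[C,[[-45,0,104.5],[-94,0,32],[-94,18,27],[-94,-18,27]]]),'scene');print(cc.round(0).tolist())
for n,px,z in(('jar',(292,311),62),('bottle',(405,312),75)): print(n,onplane(px,'top',z))
E
python3 fit.py
```

```text
L [ 5.32811e+02  2.45960e+02 -1.36000e-01] res [ 0.2 -0.3  0.6 -0.9 -0.8  0.1  0.1  1. ] handle [488.2 252.1 104.5] hpix [236.2 252.7] (235, 253) hw [487.4 254.7]
[[366.0, 331.0], [318.0, 283.0], [377.0, 250.0], [426.0, 292.0], [390.0, 269.0], [403.0, 282.0], [409.0, 289.0], [397.0, 279.0]]
M [ 5.90757e+02 -1.31380e+01  1.86000e-01] res [-0.7 -0.7  0.  -0.5  0.7  0.8 -0.   0.3] handle [546.5 -21.5 104.5] hpix [361.  228.7] (360.5, 229.6) hw [544.6 -20.4]
[[270.0, 274.0], [215.0, 245.0], [262.0, 205.0], [314.0, 231.0], [278.0, 217.0], [291.0, 229.0], [298.0, 234.0], [285.0, 228.0]]
R [ 5.78548e+02 -2.70034e+02  1.48000e-01] res [-0.5 -0.8 -0.2  0.1  0.7  0.5 -0.   0.2] handle [ 534.  -276.7  104.5] hpix [475.1 236.3] (475.3, 236) hw [ 534.7 -277.2]
[[198.0, 212.0], [153.0, 187.0], [201.0, 156.0], [245.0, 178.0], [211.0, 165.0], [228.0, 178.0], [233.0, 183.0], [223.0, 177.0]]
jar [364.70638562 128.77442431]
bottle [ 365.53163327 -122.58694345]
```

```bash
cat >> h.py <<'E'
POSE={'L':(532.8,246.0,-0.136),'M':(590.8,-13.1,0.186),'R':(578.5,-270.0,0.148)}
from scipy.spatial.transform import Rotation as Ro
def go(target,yaw=None):
    s=read_state();R=Ro.from_quat(s['tool_rot']).as_matrix()
    d=np.array(target)-s['ee_pos'];phi=np.arctan2(R[1,0],R[0,0])
    print('tcp',s['ee_pos'].round(1),'yaw',phi.round(3),'tool z',R[:,2].round(3),'t',round(s['t'],2),'f',s['ft_force'].round(1),'j',s['joint_positions'].round(2))
    print('delta tool mm',(R.T@d).round(1))
    if yaw is not None:
        a=(yaw-phi+np.pi)%(2*np.pi)-np.pi
        print('turn deg',round(-np.degrees(a),1))
        Rt=Ro.from_euler('z',a).as_matrix()@R
        print('delta after turn',(Rt.T@d).round(1))
E
python3 -c "
from h import *
go([488,252.5,214],-0.136+np.pi/2)"
```

```text
tcp [ 252.8 -571.1  213.9] yaw 0.417 tool z [-0.001  0.001 -1.   ] t 0.1 f [-0.3  0.4 -0.6] j [-1.16  0.35  1.63 -0.    1.16 -0.  ]
delta tool mm [ 548.4 -657.9    0.8]
turn deg -58.3
delta after turn [ 8.478e+02  1.213e+02 -2.000e-01]
```

>>> play_rows([
  [0, 0, 0, -8.3],
  [0, 0, 0, -8.3],
  [0, 0, 0, -8.3],
  [0, 0, 0, -8.3],
  [0, 0, 0, -8.3],
  [0, 0, 0, -8.3],
  [0, 0, 0, -8.3],
  [0.02, 0.003, 0, 0],
  [0.035, 0.005, 0, 0],
  [0.035, 0.005, 0, 0],
], gripper=0.06, newtons=10)

```text
t: 1.1
ee_pos: [278.3, -483.1, 213.9]
tool_rot: [0.755, 0.656, 0.0, -0.0]
ft_force: [-0.1, 0.8, -0.2]
grip_width: 59.8
```

>>> play_rows([
  [0.038, 0.0055, 0, 0],
  [0.038, 0.0055, 0, 0],
  [0.038, 0.0055, 0, 0],
  [0.038, 0.0055, 0, 0],
  [0.038, 0.0055, 0, 0],
  [0.038, 0.0055, 0, 0],
  [0.038, 0.0055, 0, 0],
  [0.038, 0.0055, 0, 0],
  [0.038, 0.0055, 0, 0],
  [0.038, 0.0055, 0, 0],
])

```text
t: 2.1
ee_pos: [385.9, -114.1, 214.6]
tool_rot: [0.755, 0.656, 0.0, 0.0]
ft_force: [0.5, 0.6, 0.3]
grip_width: 60.2
```

```bash
python3 -c "
from h import *
go([488,252.5,214],-0.136+np.pi/2)"
```

```text
tcp [ 385.9 -114.1  214.6] yaw 1.431 tool z [ 0. -0. -1.] t 2.1 f [0.5 0.6 0.3] j [-0.29 -0.01  2.08 -0.    1.07 -0.15]
delta tool mm [377.2  49.9   0.6]
turn deg -0.2
delta after turn [377.   51.5   0.6]
```

>>> play_rows([
  [0.037, 0.005, 0, 0],
  [0.037, 0.005, 0, 0],
  [0.037, 0.005, 0, 0],
  [0.037, 0.005, 0, 0],
  [0.037, 0.005, 0, 0],
  [0.037, 0.005, 0, 0],
  [0.037, 0.005, 0, 0],
  [0.037, 0.005, 0, 0],
  [0.037, 0.005, 0, 0],
  [0.02, 0.002, 0, 0],
])

```text
t: 3.1
ee_pos: [482.1, 230.0, 214.3]
tool_rot: [0.754, 0.656, 0.0, -0.0]
ft_force: [0.5, 0.4, -0.4]
grip_width: 60.2
```

>>> play_rows([
  [0, 0, 0.02, 0],
  [0, 0, 0.02, 0],
  [0, 0, 0, 0],
  [0, 0, 0, 0],
])

```text
t: 3.5
ee_pos: [481.5, 227.3, 174.6]
tool_rot: [0.755, 0.656, -0.001, -0.0]
ft_force: [-0.5, 0.5, 0.0]
grip_width: 60.2
```

```bash
python3 -c "
from h import *
go([488,252.5,92],-0.136+np.pi/2)
cv2.imwrite('pics/a1.png',capture('top')[150:350,150:420,::-1].repeat(3,0).repeat(3,1)[:600,:800]);cv2.imwrite('pics/a2.png',capture('scene')[:,:,::-1])"
```

```text
tcp [481.5 227.3 174.6] yaw 1.431 tool z [-0.001 -0.    -1.   ] t 3.5 f [-0.5  0.5  0. ] j [ 0.44  0.25  1.87 -0.    1.02  0.58]
delta tool mm [26.   3.  82.6]
turn deg -0.2
delta after turn [25.9  3.1 82.6]
```

View pics/a1.png

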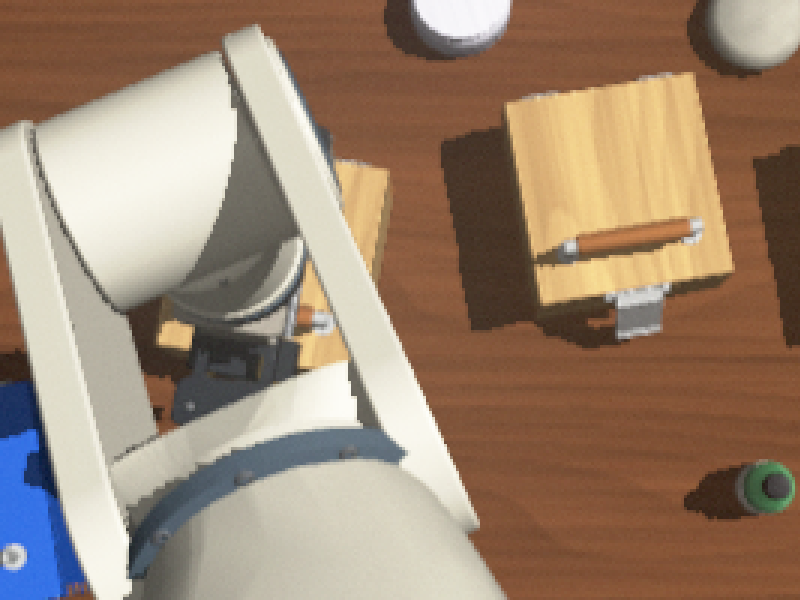

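View pics/a2.png

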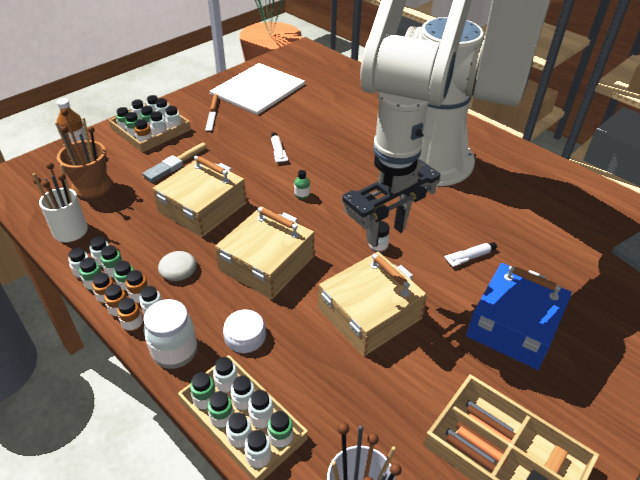

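The arm is over the left case; in the scene view the fingers hang near (390,205), nearly above the left handle at (391,268), one finger on either side of the bar.

>>> play_rows([
  [0.013, 0.0015, 0.0, 0],
  [0.013, 0.0015, 0.0, 0],
  [0, 0, 0.02, 0],
  [0, 0, 0.02, 0],
  [0, 0, 0.015, 0],
  [0, 0, 0.015, 0],
  [0, 0, 0.011, 0],
  [0, 0, 0, 0],
  [0, 0, 0, 0],
])

```text
t: 4.5
ee_pos: [488.6, 253.2, 93.9]
tool_rot: [0.755, 0.656, 0.0, 0.0]
ft_force: [0.0, 0.2, 0.1]
grip_width: 60.0
```

>>> play_rows([
  [0, 0, 0, 0],
  [0, 0, 0, 0],
  [0, 0, 0, 0],
  [0, 0, 0, 0],
  [0, 0, 0, 0],
  [0, 0, 0, 0],
  [0, 0, 0, 0],
  [0, 0, 0, 0],
], gripper=0, newtons=10)

```text
t: 5.3
ee_pos: [489.1, 252.7, 93.8]
tool_rot: [0.755, 0.656, 0.001, 0.0]
ft_force: [5.3, -3.1, -1.7]
grip_width: 15.3
```

```bash
python3 -c "
from h import *
go([488,252.5,92],-0.136+np.pi/2)
cv2.imwrite('pics/a3.png',cv2.resize(capture('scene')[130:370,300:500,::-1],None,fx=2.5,fy=2.5))"
```

```text
tcp [489.1 252.7  93.8] yaw 1.431 tool z [ 0.001  0.    -1.   ] t 5.3 f [ 5.3 -3.1 -1.7] j [ 0.47  0.39  1.9  -0.    0.86  0.61]
delta tool mm [-0.4 -1.1  1.8]
turn deg -0.2
delta after turn [-0.4 -1.1  1.8]
```

View pics/a3.png

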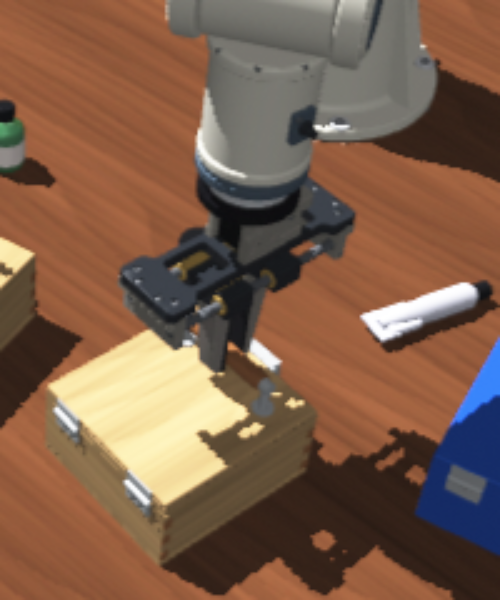

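The bar is between the fingers (opening 15.3 mm). Now I'll tug gently.

>>> play_rows([
  [0, 0, -0.001, 0],
  [0, 0, -0.001, 0],
  [0, 0, 0, 0],
  [0, 0, 0, 0],
])

```text
t: 5.75
ee_pos: [489.7, 252.6, 95.6]
tool_rot: [0.755, 0.656, 0.001, 0.001]
ft_force: [9.1, -1.8, -6.2]
grip_width: 15.6
```

>>> play_rows([
  [0, 0, -0.001, 0],
  [0, 0, -0.001, 0],
  [0, 0, 0, 0],
  [0, 0, 0, 0],
])

```text
t: 6.15
ee_pos: [489.8, 252.6, 97.1]
tool_rot: [0.755, 0.656, 0.001, 0.001]
ft_force: [10.3, -2.4, -11.3]
grip_width: 15.8
```

>>> play_rows([
  [0, 0.001, 0, 0],
  [0, 0.001, 0, 0],
  [0, 0, 0, 0],
  [0, 0, 0, 0],
])

```text
t: 6.55
ee_pos: [489.8, 252.5, 97.1]
tool_rot: [0.755, 0.656, -0.0, -0.0]
ft_force: [3.0, 2.3, -10.8]
grip_width: 15.8
```

>>> play_rows([
  [0, 0, -0.001, 0],
  [0, 0, 0, 0],
  [0, 0, 0, 0],
])

```text
t: 6.85
ee_pos: [489.8, 252.2, 98.1]
tool_rot: [0.755, 0.656, -0.001, -0.0]
ft_force: [3.8, 0.0, -16.0]
grip_width: 15.6
```

```bash
python3 -c "
from h import *
a=cv2.imread('pics/a3.png')
b=cv2.resize(capture('scene')[130:370,300:500,::-1],None,fx=2.5,fy=2.5)
cv2.imwrite('pics/a4.png',np.hstack([a[300:,:400],b[300:,:400]]))
print(read_state()['ft_force'])"
```

```text
[  3.21060593   0.78613047 -13.75911737]
```

View pics/a4.png

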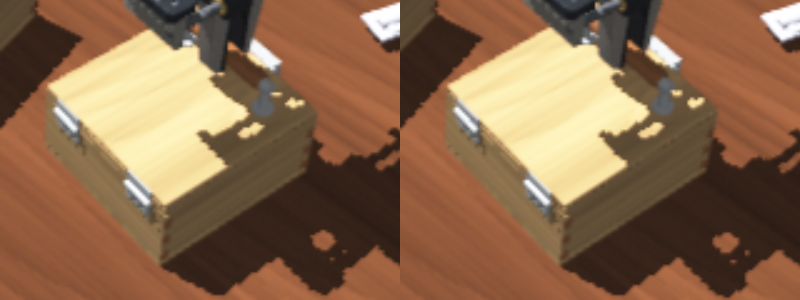

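The left lid holds: lateral force was relieved and the upward pull reached 14–16 N over a 4 mm rise, where a free lid needs under 2 N. I'll lower it, release, and rise.

>>> play_rows([
  [0, 0, 0.002, 0],
  [0, 0, 0.003, 0],
  [0, 0, 0, 0],
])

```text
t: 7.2
ee_pos: [489.2, 252.5, 94.3]
tool_rot: [0.755, 0.656, -0.001, -0.001]
ft_force: [-5.7, 1.7, 4.5]
grip_width: 15.8
```

>>> play_rows([
  [0, 0, 0, 0],
  [0, 0, 0, 0],
  [0, 0, 0, 0],
  [0, 0, 0, 0],
  [0, 0, -0.01, 0],
  [0, 0, -0.025, 0],
  [0, 0, -0.035, 0],
  [0, 0, -0.03, 0],
  [0, 0, 0, 0],
], gripper=0.06)

```text
t: 8.1
ee_pos: [492.8, 253.7, 198.5]
tool_rot: [0.755, 0.656, 0.004, 0.001]
ft_force: [-0.0, 0.8, -0.8]
grip_width: 59.8
```

```bash
python3 -c "
from h import *
go([546,-21,193],0.186+np.pi/2)"
```

```text
tcp [492.8 253.7 198.5] yaw 1.431 tool z [ 0.007  0.003 -1.   ] t 8.1 f [-0.   0.8 -0.8] j [0.47 0.26 1.81 0.   1.07 0.61]
delta tool mm [-264.6   91.     4.9]
turn deg -18.7
delta after turn [-279.8    1.5    4.3]
```

>>> play_rows([
  [0, 0, 0, -6.2],
  [0, 0, 0, -6.2],
  [0, 0, 0, -6.2],
  [-0.03, 0, 0, 0],
  [-0.045, 0, 0, 0],
  [-0.045, 0, 0, 0],
  [-0.045, 0, 0, 0],
  [-0.045, 0, 0, 0],
  [-0.045, 0, 0, 0],
  [-0.025, 0, 0, 0],
])

```text
t: 9.1
ee_pos: [541.8, -25.8, 193.5]
tool_rot: [0.639, 0.769, -0.0, 0.0]
ft_force: [0.0, 0.8, -0.2]
grip_width: 59.7
```

>>> play_rows([
  [0, 0, 0.02, 0],
  [0, 0, 0.02, 0],
  [0, 0, 0, 0],
  [0, 0, 0, 0],
])

```text
t: 9.5
ee_pos: [541.4, -22.7, 153.6]
tool_rot: [0.639, 0.769, -0.0, -0.0]
ft_force: [0.6, -0.3, 0.0]
grip_width: 60.0
```

```bash
python3 -c "
from h import *
go([546,-21,93],0.186+np.pi/2)"
```

```text
tcp [541.4 -22.7 153.6] yaw 1.755 tool z [-0.001  0.    -1.   ] t 9.5 f [ 0.6 -0.3  0. ] j [-0.04  0.29  1.87  0.    0.98 -0.23]
delta tool mm [ 0.9  4.9 60.6]
turn deg -0.1
delta after turn [ 0.8  4.9 60.6]
```

>>> play_rows([
  [0.001, 0.004, 0.02, 0],
  [0, 0, 0.02, 0],
  [0, 0, 0.015, 0],
  [0, 0, 0.005, 0],
  [0, 0, 0, 0],
  [0, 0, 0, 0],
])

```text
t: 10.1
ee_pos: [546.2, -21.0, 94.7]
tool_rot: [0.639, 0.769, 0.0, 0.001]
ft_force: [0.2, 0.8, -0.7]
grip_width: 60.2
```

>>> play_rows([
  [0, 0, 0, 0],
  [0, 0, 0, 0],
  [0, 0, 0, 0],
  [0, 0, 0, 0],
  [0, 0, 0, 0],
  [0, 0, 0, 0],
  [0, 0, 0, 0],
  [0, 0, 0, 0],
], gripper=0, newtons=10)

```text
t: 10.9
ee_pos: [548.5, -20.6, 94.1]
tool_rot: [0.639, 0.769, 0.002, 0.002]
ft_force: [9.3, 3.4, -6.7]
grip_width: 15.7
```

>>> play_rows([
  [0, 0, -0.001, 0],
  [0, 0, -0.001, 0],
  [0, 0, 0, 0],
  [0, 0, 0, 0],
])

```text
t: 11.3
ee_pos: [549.2, -20.5, 96.2]
tool_rot: [0.639, 0.769, 0.003, 0.003]
ft_force: [12.0, 4.0, -8.1]
grip_width: 15.4
```

>>> play_rows([
  [0, 0, -0.001, 0],
  [0, 0, -0.001, 0],
  [0, 0, 0, 0],
  [0, 0, 0, 0],
])

```text
t: 11.7
ee_pos: [550.0, -20.4, 98.4]
tool_rot: [0.639, 0.769, 0.003, 0.003]
ft_force: [14.0, 4.7, -8.1]
grip_width: 15.4
```

>>> play_rows([
  [0, 0.002, 0, 0],
  [0, 0.002, 0, 0],
  [0, 0, 0, 0],
  [0, 0, 0, 0],
])

```text
t: 12.1
ee_pos: [549.7, -20.3, 97.5]
tool_rot: [0.639, 0.769, 0.0, 0.0]
ft_force: [4.4, 2.0, -3.3]
grip_width: 15.6
```

>>> play_rows([
  [0, 0, -0.001, 0],
  [0, 0, -0.001, 0],
  [0, 0, 0, 0],
  [0, 0, 0, 0],
])

```text
t: 12.5
ee_pos: [550.5, -20.2, 99.8]
tool_rot: [0.639, 0.769, 0.001, 0.001]
ft_force: [6.8, 1.0, -7.0]
grip_width: 15.7
```

>>> play_rows([
  [0, 0.001, -0.001, 0],
  [0, 0.001, -0.001, 0],
  [0, 0.001, -0.001, 0],
  [0, 0.001, -0.001, 0],
  [0, 0, 0, 0],
  [0, 0, 0, 0],
])

```text
t: 13.1
ee_pos: [551.9, -19.8, 103.2]
tool_rot: [0.639, 0.769, -0.001, -0.001]
ft_force: [-4.5, -3.1, -1.9]
grip_width: 15.5
```

```bash
python3 -c "
from h import *
b=cv2.resize(capture('scene')[150:310,190:340,::-1],None,fx=3.5,fy=3.5)
cv2.imwrite('pics/a5.png',b)
print(read_state()['ft_force'])"
```

```text
[-3.19040442 -2.34460573 -0.91928798]
```

View pics/a5.png

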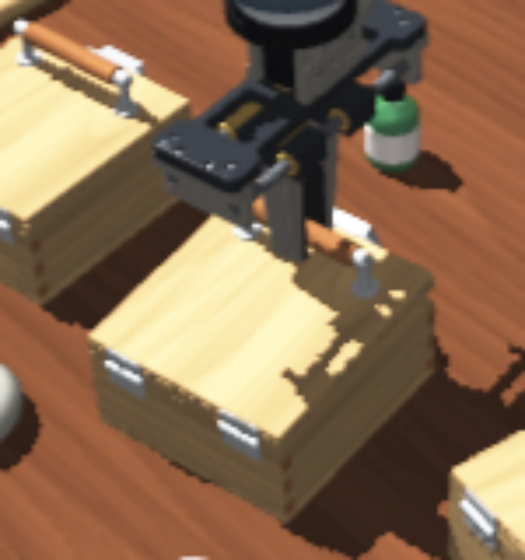

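The middle lid is loose: it rose 9 mm at about 1–2 N, with the lid visibly raised under the fingers. I'll let it right down again.

>>> play_rows([
  [0, -0.001, 0.002, 0],
  [0, -0.001, 0.002, 0],
  [0, -0.001, 0.002, 0],
  [0, 0, 0.002, 0],
  [0, 0, 0.0015, 0],
  [0, 0, 0, 0],
  [0, 0, 0, 0],
])

```text
t: 13.85
ee_pos: [548.6, -20.4, 93.5]
tool_rot: [0.639, 0.769, -0.001, -0.001]
ft_force: [-7.9, -3.5, 0.2]
grip_width: 15.9
```

>>> play_rows([
  [0, 0, 0, 0],
  [0, 0, 0, 0],
  [0, 0, 0, 0],
  [0, 0, 0, 0],
  [0, 0, -0.01, 0],
  [0, 0, -0.025, 0],
  [0, 0, -0.035, 0],
  [0, 0, -0.03, 0],
  [0, 0, 0, 0],
], gripper=0.06)

```text
t: 14.75
ee_pos: [553.2, -20.2, 199.1]
tool_rot: [0.639, 0.769, 0.002, 0.003]
ft_force: [0.7, -0.0, 0.0]
grip_width: 59.9
```

```bash
python3 -c "
from h import *
go([536,-277,193],0.148+np.pi/2)"
```

```text
tcp [553.2 -20.2 199.1] yaw 1.755 tool z [ 0.008 -0.    -1.   ] t 14.75 f [ 0.7 -0.   0. ] j [-0.04  0.25  1.81  0.    1.07 -0.22]
delta tool mm [-249.3  -64.1    6. ]
turn deg 2.1
delta after turn [-251.5  -55.     6.1]
```

>>> play_rows([
  [-0.02, -0.005, 0, 2.1],
  [-0.04, -0.009, 0, 0],
  [-0.04, -0.009, 0, 0],
  [-0.04, -0.009, 0, 0],
  [-0.04, -0.009, 0, 0],
  [-0.04, -0.009, 0, 0],
  [-0.03, -0.005, 0, 0],
  [0, 0, 0.02, 0],
  [0, 0, 0.02, 0],
  [0, 0, 0, 0],
])

```text
t: 15.75
ee_pos: [531.7, -275.0, 151.5]
tool_rot: [0.653, 0.757, -0.001, -0.002]
ft_force: [-0.8, 0.3, -0.2]
grip_width: 60.1
```

```bash
python3 -c "
from h import *
go([536,-277,93],0.148+np.pi/2)"
```

```text
tcp [ 531.7 -275.   151.5] yaw 1.718 tool z [-0.004  0.002 -1.   ] t 15.75 f [-0.8  0.3 -0.2] j [-0.48  0.38  1.75  0.    1.02 -0.63]
delta tool mm [-2.8  4.2 58.5]
turn deg -0.0
delta after turn [-2.8  4.2 58.5]
```

>>> play_rows([
  [-0.002, 0.004, 0.02, 0],
  [0, 0, 0.02, 0],
  [0, 0, 0.012, 0],
  [0, 0, 0.006, 0],
  [0, 0, 0, 0],
  [0, 0, 0, 0],
])

```text
t: 16.35
ee_pos: [538.3, -277.1, 96.9]
tool_rot: [0.653, 0.758, 0.0, 0.0]
ft_force: [0.5, 0.2, 0.2]
grip_width: 59.8
```

>>> play_rows([
  [0, 0, 0, 0],
  [0, 0, 0, 0],
  [0, 0, 0, 0],
  [0, 0, 0, 0],
  [0, 0, 0, 0],
  [0, 0, 0, 0],
  [0, 0, 0, 0],
  [0, 0, 0, 0],
], gripper=0, newtons=10)

```text
t: 17.15
ee_pos: [537.1, -277.0, 96.0]
tool_rot: [0.653, 0.757, -0.0, -0.001]
ft_force: [-5.1, -0.6, 3.9]
grip_width: 15.3
```

>>> play_rows([
  [0, 0, -0.001, 0],
  [0, 0, -0.001, 0],
  [0, 0, 0, 0],
  [0, 0, 0, 0],
])

```text
t: 17.55
ee_pos: [537.6, -276.9, 97.8]
tool_rot: [0.653, 0.757, -0.0, -0.0]
ft_force: [-2.2, -2.5, -3.4]
grip_width: 15.6
```

>>> play_rows([
  [0, 0, -0.001, 0],
  [0, 0, -0.001, 0],
  [0, 0, 0, 0],
  [0, 0, 0, 0],
])

```text
t: 17.95
ee_pos: [537.7, -276.7, 99.4]
tool_rot: [0.653, 0.757, 0.0, -0.0]
ft_force: [1.4, -1.7, -14.5]
grip_width: 15.6
```

>>> play_rows([
  [0, 0, -0.001, 0],
  [0, 0, 0, 0],
  [0, 0, 0, 0],
])

```text
t: 18.25
ee_pos: [537.7, -276.5, 100.9]
tool_rot: [0.653, 0.757, 0.0, -0.0]
ft_force: [1.2, 0.9, -13.8]
grip_width: 15.4
```

The right lid holds: about 14 N, the bar stopped moving, and the fingers began to slip. I'll release it and go to the middle catch.

>>> play_rows([
  [0, 0, 0.002, 0],
  [0, 0, 0.002, 0],
  [0, 0, 0, 0],
])

```text
t: 18.55
ee_pos: [537.0, -276.8, 98.1]
tool_rot: [0.653, 0.757, -0.0, -0.001]
ft_force: [-5.6, 2.4, 0.5]
grip_width: 15.6
```

>>> play_rows([
  [0, 0, 0, 0],
  [0, 0, 0, 0],
  [0, 0, 0, 0],
  [0, 0, 0, 0],
  [0, 0, -0.01, 0],
  [0, 0, -0.025, 0],
  [0, 0, -0.035, 0],
  [0, 0, -0.03, 0],
  [0, 0, 0, 0],
], gripper=0.06)

```text
t: 19.45
ee_pos: [540.4, -278.2, 202.4]
tool_rot: [0.653, 0.757, 0.001, 0.004]
ft_force: [-0.6, 0.1, 0.4]
grip_width: 60.1
```

```bash
python3 -c "
from h import *
P=(592.5,-12.5,0.186)
b=w(P,[-150,0,193])[0];print(b)
go(b,0.186)
print(w(P,[-115,0,36]),w(P,[-94,0,36]))
cv2.imwrite('pics/b0.png',capture('top')[:,:,::-1])"
```

```text
[445.0872281  -40.23940665 193.        ]
tcp [ 540.4 -278.2  202.4] yaw 1.719 tool z [ 0.007 -0.004 -1.   ] t 19.45 f [-0.6  0.1  0.4] j [-0.48  0.33  1.69  0.    1.11 -0.63]
delta tool mm [249.5 -59.2   7.9]
turn deg 87.8
delta after turn [ -49.6 -251.6    8. ]
[[479.48354154 -33.76687843  36.        ]] [[500.12132961 -29.8833615   36.        ]]
```

View pics/b0.png

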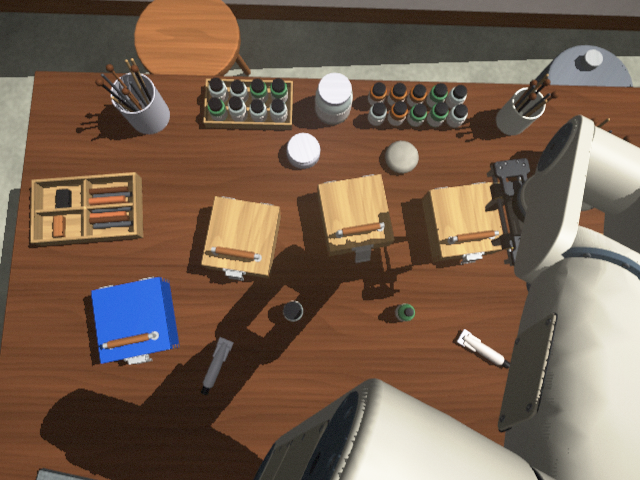

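All three cases stand as before, lids down, bystanders unmoved; the middle catch at (363,254) still stands out.

>>> play_rows([
  [0, 0, 0, 8.5],
  [0, 0, 0, 8.5],
  [0, 0, 0, 8.5],
  [0, 0, 0, 8.5],
  [0, 0, 0, 8.5],
  [0, 0, 0, 8.5],
  [0, 0, 0, 8.5],
  [0, 0, 0, 8.5],
  [0, 0, 0, 8.5],
  [0, 0, 0, 8.5],
], gripper=0)

```text
t: 20.5
ee_pos: [537.2, -276.6, 196.0]
tool_rot: [0.993, 0.114, -0.001, -0.001]
ft_force: [-0.1, -0.4, 0.4]
grip_width: 0.4
```

>>> play_rows([
  [0, 0, 0, 2.8],
  [-0.01, -0.03, 0, 0],
  [-0.01, -0.04, 0, 0],
  [-0.01, -0.04, 0, 0],
  [-0.01, -0.04, 0, 0],
  [-0.01, -0.04, 0, 0],
  [0, -0.04, 0, 0],
  [0, -0.022, 0, 0],
  [0, 0, 0, 0],
  [0, 0, 0, 0],
])

```text
t: 21.5
ee_pos: [441.8, -38.6, 196.7]
tool_rot: [0.996, 0.094, -0.0, 0.0]
ft_force: [0.4, -0.9, -0.0]
grip_width: 0.6
```

```bash
python3 -c "
from h import *
P=(592.5,-12.5,0.186)
go(w(P,[-135,0,36])[0],0.186)
print(read_state()['grip_width'])"
```

```text
tcp [441.8 -38.6 196.7] yaw 0.188 tool z [-0.001 -0.    -1.   ] t 21.5 f [ 0.4 -0.9 -0. ] j [-0.09  0.09  2.02 -0.    1.03  1.29]
delta tool mm [ 18.    2.2 160.7]
turn deg 0.1
delta after turn [ 18.    2.2 160.7]
0.5589362381520123
```

>>> play_rows([
  [0, 0.002, 0.03, 0],
  [0, 0, 0.035, 0],
  [0, 0, 0.035, 0],
  [0, 0, 0.03, 0],
  [0, 0, 0.02, 0],
  [0, 0, 0.01, 0],
  [0, 0, 0, 0],
  [0, 0, 0, 0],
])

```text
t: 22.3
ee_pos: [442.9, -41.1, 37.5]
tool_rot: [0.996, 0.093, 0.0, 0.0]
ft_force: [-0.1, 0.4, 0.5]
grip_width: 0.6
```

```bash
python3 -c "
from h import *
P=(592.5,-12.5,0.186)
go(w(P,[-119,0,36])[0],0.186)
s=capture('scene')[:,:,::-1];cv2.imwrite('pics/b1.png',cv2.resize(s[120:290,210:410],None,fx=3.5,fy=3.5,interpolation=2))
s=capture('top')[:,:,::-1];cv2.imwrite('pics/b2.png',cv2.resize(s[160:310,270:470],None,fx=3.5,fy=3.5,interpolation=2))"
```

```text
tcp [442.9 -41.1  37.5] yaw 0.186 tool z [ 0. -0. -1.] t 22.3 f [-0.1  0.4  0.5] j [-0.1   0.35  2.15 -0.    0.64  1.29]
delta tool mm [33.3 -0.5  1.5]
turn deg -0.0
delta after turn [33.3 -0.5  1.5]
```

View pics/b1.png

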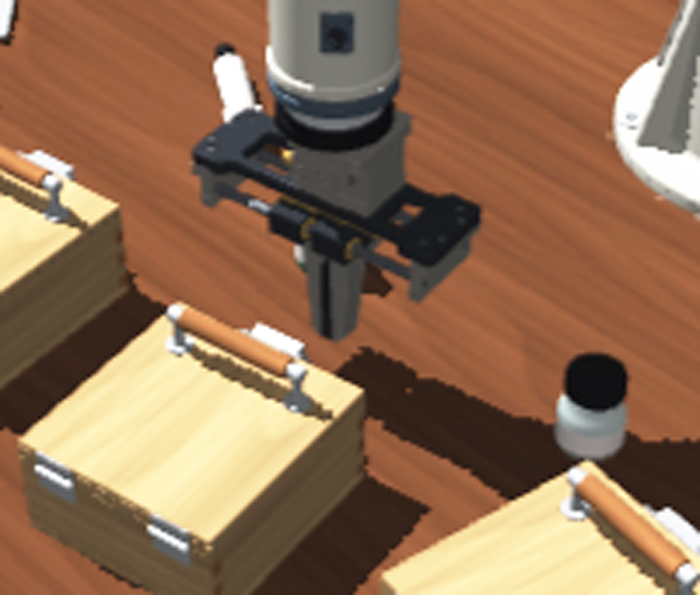

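View pics/b2.png

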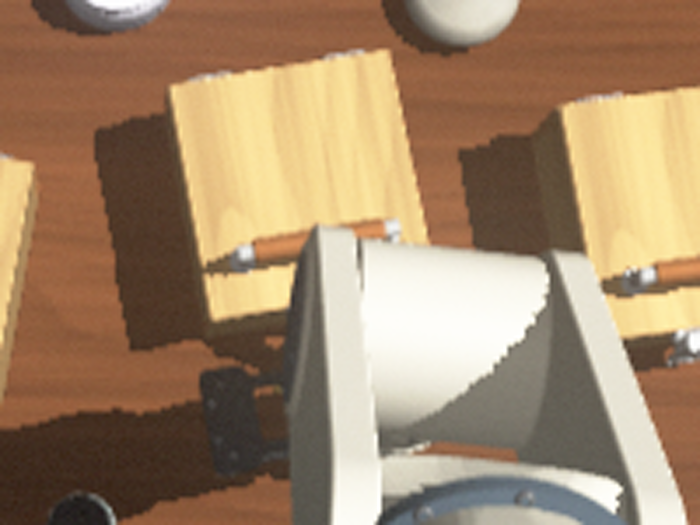

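>>> play_rows([
  [0.015, 0, 0, 0],
  [0.012, 0, 0, 0],
  [0, 0, 0, 0],
  [0, 0, 0, 0],
])

```text
t: 22.8
ee_pos: [469.4, -35.4, 37.2]
tool_rot: [0.996, 0.093, 0.0, 0.0]
ft_force: [-0.2, 0.1, 0.4]
grip_width: 0.3
```

>>> play_rows([
  [0.003, 0, 0, 0],
  [0.003, 0, 0, 0],
  [0.003, 0, 0, 0],
  [0, 0, 0, 0],
  [0, 0, 0, 0],
])

```text
t: 23.3
ee_pos: [477.7, -33.9, 37.1]
tool_rot: [0.996, 0.093, -0.0, -0.0]
ft_force: [-1.1, -0.7, 0.4]
grip_width: 0.5
```

>>> play_rows([
  [0.002, 0, 0, 0],
  [0.002, 0, 0, 0],
  [0, 0, 0, 0],
  [0, 0, 0, 0],
])

```text
t: 23.7
ee_pos: [481.8, -33.1, 37.1]
tool_rot: [0.996, 0.093, 0.0, -0.0]
ft_force: [-1.0, 0.5, -0.5]
grip_width: 0.6
```

>>> play_rows([
  [0.002, 0, 0, 0],
  [0, 0, 0, 0],
  [0, 0, 0, 0],
])

```text
t: 24.0
ee_pos: [484.4, -32.8, 37.3]
tool_rot: [0.996, 0.093, 0.001, 0.0]
ft_force: [1.1, -0.2, 0.4]
grip_width: 0.6
```

>>> play_rows([
  [0.002, 0, 0, 0],
  [0, 0, 0, 0],
  [0, 0, 0, 0],
])

```text
t: 24.3
ee_pos: [485.8, -32.4, 37.1]
tool_rot: [0.996, 0.093, 0.0, 0.0]
ft_force: [-0.4, 0.3, -0.0]
grip_width: 0.6
```

>>> play_rows([
  [0.002, 0, 0, 0],
  [0, 0, 0, 0],
  [0, 0, 0, 0],
])

```text
t: 24.6
ee_pos: [487.6, -32.0, 37.1]
tool_rot: [0.996, 0.093, -0.0, 0.0]
ft_force: [0.9, -0.7, 0.1]
grip_width: 0.5
```

>>> play_rows([
  [0.002, 0, 0, 0],
  [0, 0, 0, 0],
  [0, 0, 0, 0],
])

```text
t: 24.9
ee_pos: [489.6, -31.7, 37.1]
tool_rot: [0.996, 0.093, 0.0, -0.0]
ft_force: [0.0, -0.5, -0.7]
grip_width: 0.5
```

>>> play_rows([
  [0.002, 0, 0, 0],
  [0, 0, 0, 0],
  [0, 0, 0, 0],
])

```text
t: 25.2
ee_pos: [490.2, -31.4, 36.8]
tool_rot: [0.996, 0.093, -0.001, -0.0]
ft_force: [-4.4, -2.9, 2.8]
grip_width: 0.4
```

>>> play_rows([
  [0.002, 0, 0, 0],
  [0, 0, 0, 0],
  [0, 0, 0, 0],
])

```text
t: 25.5
ee_pos: [490.2, -31.3, 36.6]
tool_rot: [0.996, 0.093, -0.003, -0.0]
ft_force: [-10.9, -4.5, 8.8]
grip_width: 0.5
```

The finger met a firm stop with its front at case x ≈ −94 mm, the home position. I'll back off and look.

>>> play_rows([
  [-0.005, 0, 0, 0],
  [-0.015, 0, 0, 0],
  [-0.025, 0, 0, 0],
  [0, 0, -0.03, 0],
  [0, 0, -0.04, 0],
  [0, 0, -0.04, 0],
  [0, 0, -0.04, 0],
  [-0.02, 0, -0.02, 0],
  [0, 0, 0, 0],
])

```text
t: 26.4
ee_pos: [430.3, -43.2, 209.8]
tool_rot: [0.996, 0.093, 0.003, 0.001]
ft_force: [-0.4, -0.3, -1.3]
grip_width: 0.5
```

>>> play_rows([
  [0, 0.03, 0, 0],
  [0, 0.04, 0, 0],
  [0, 0.045, 0, 0],
  [0, 0.045, 0, 0],
  [0, 0.045, 0, 0],
  [0, 0.045, 0, 0],
  [0, 0.045, 0, 0],
  [0, 0.03, 0, 0],
  [0, 0, 0, 0],
])

```text
t: 27.3
ee_pos: [490.4, -365.8, 205.1]
tool_rot: [0.996, 0.092, -0.0, 0.0]
ft_force: [0.3, -0.1, 0.4]
grip_width: 0.8
```

```bash
python3 -c "
from h import *
print(read_state()['ft_force'])
t=capture('top')[:,:,::-1];cv2.imwrite('pics/d1.png',t);s=capture('scene')[:,:,::-1]
f=lambda im,x,y:cv2.resize(im[y:y+100,x:x+100],None,fx=4,fy=4,interpolation=2)
cv2.imwrite('pics/d2.png',np.hstack([f(t,195,188),f(t,310,168)]))
cv2.imwrite('pics/d3.png',np.hstack([f(t,415,175),f(s,220,170)]))"
```

```text
[ 0.28899149 -0.14003032  0.41259603]
```

View pics/d1.png

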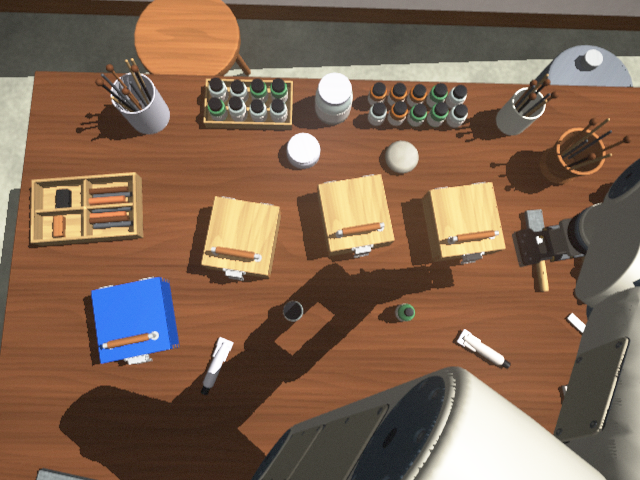

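View pics/d2.png

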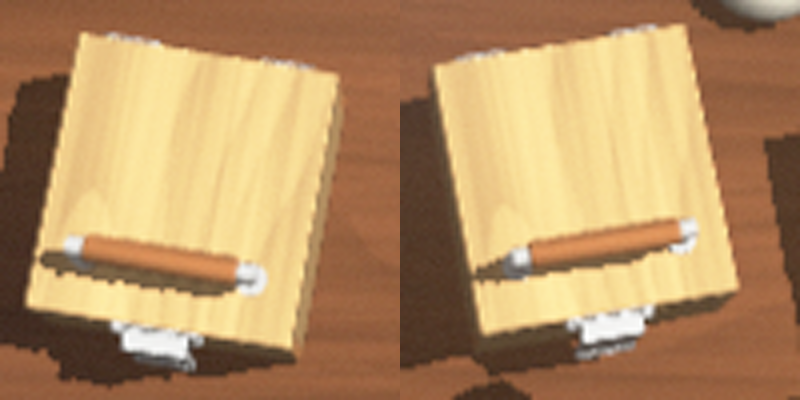

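View pics/d3.png

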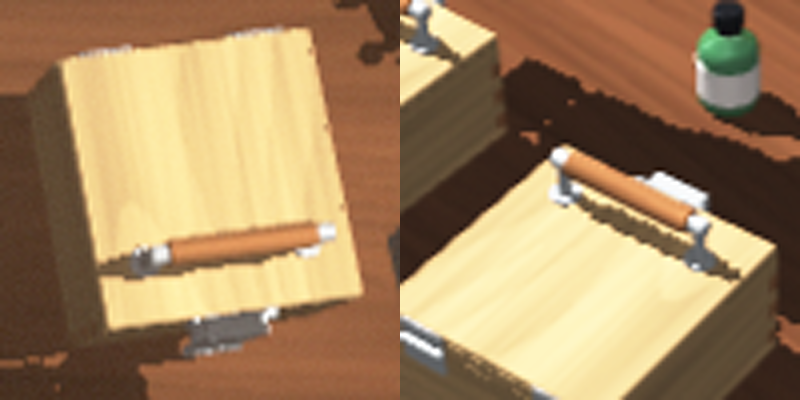

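The middle catch, crop (610,335), now looks like the other two. All lids are down, the bystanders are at their starting pixels, and the arm is clear.

```bash
python3 -c "
from plant import *
print(hand_in())"
```

```text
the job is handed in; nothing more can be done
None
```

I tugged the lids from left to right, found only the middle case loose, and pushed its catch home. The job was handed in at about 27 s of the 70 s allowed; the hand-in gave no verdict.

- **Left and right lids:** both held. The pull reached about 14–16 N within 4–5 mm of finger rise, including some slip of the fingers on the bar. I did not touch their catches.
- **Middle lid:** it came up about 9 mm with little force. I let it down and pushed the lower end of its catch until the finger met a firm stop at the home depth.
- **Snap not felt:** the force readings did not clearly show the catch snapping over. I judged it home from the stop position and the pictures.
- **Last checks:** the final pictures show all three catches looking alike and all lids down. The bystanders and the blue case stand where they were, and the arm is clear with about 0 N at the wrist.
- **Disagreement:** the handle positions from the cameras were off by about 1–3 mm, so I shifted the grip sideways by a few millimetres on the left and middle lids while tugging.

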